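# Turn the row of clevis pins round into the pocketed rack

## Task

Move the four colour-capped steel pins from the wooden first rack into the pockets of the grey second rack, one pin to a pocket, in reverse order: the pin nearest the first rack's yellow end goes into the pocket farthest from the second rack's yellow end, and so on, so that the pin farthest from yellow ends up nearest to it. Every pin must end standing upright on the floor of its pocket, released and at rest, and no pin may be tipped over on the way.

Things in the scene. Friction and masses are not known exactly. Their poses are not given: they have to be found in the camera images.
- pin_red_center (a point): Loose solid steel clevis pin standing upright, plain round body 32 mm in diameter all the way up, 75 mm tall, about 0.4 kg; its top 20 mm is a red protective cap of the same diameter. This point is its centre, half-way up (37.5 mm above its foot); z is the pin's axis, up.
- pin_blue_center (a point): Loose solid steel clevis pin standing upright, plain round body 32 mm in diameter all the way up, 75 mm tall, about 0.4 kg; its top 20 mm is a blue protective cap of the same diameter. This point is its centre, half-way up (37.5 mm above its foot); z is the pin's axis, up.
- pin_green_center (a point): Loose solid steel clevis pin standing upright, plain round body 32 mm in diameter all the way up, 75 mm tall, about 0.4 kg; its top 20 mm is a green protective cap of the same diameter. This point is its centre, half-way up (37.5 mm above its foot); z is the pin's axis, up.
- pin_white_center (a point): Loose solid steel clevis pin standing upright, plain round body 32 mm in diameter all the way up, 75 mm tall, about 0.4 kg; its top 20 mm is a white protective cap of the same diameter. This point is its centre, half-way up (37.5 mm above its foot); z is the pin's axis, up.
- seat_red: Fixed round red seat disc on the first rack, 50 mm in diameter, 6 mm thick, on which the red-capped pin stands at the start, so it shows where that pin stood. Origin at the centre of its underside, 12 mm above the bench. It does not move.
- seat_blue: Fixed round blue seat disc on the first rack, 50 mm in diameter, 6 mm thick, on which the blue-capped pin stands at the start, so it shows where that pin stood. Origin at the centre of its underside, 12 mm above the bench. It does not move.
- seat_green: Fixed round green seat disc on the first rack, 50 mm in diameter, 6 mm thick, on which the green-capped pin stands at the start, so it shows where that pin stood. Origin at the centre of its underside, 12 mm above the bench. It does not move.
- seat_white: Fixed round white seat disc on the first rack, 50 mm in diameter, 6 mm thick, on which the white-capped pin stands at the start, so it shows where that pin stood. Origin at the centre of its underside, 12 mm above the bench. It does not move.
- first_rack: The rack the pins start on, fixed: a brown wooden bar 290 mm long (its x axis), 80 mm wide (y), 12 mm thick, carrying the four seat discs (tops 18 mm above the bench) in one row along x at x = -96, -32, +32, +96 mm. A yellow end block (14 mm thick, 30 mm tall) stands across its -x end. Origin: centre of its underside, on the bench.
- second_rack: The rack to fill, fixed, empty at the start: a grey block 290 mm long (its x axis), 80 mm wide (y), 18 mm tall, with four square pockets, each 54 mm by 54 mm and 10 mm deep (dark floor 8 mm above the bench), in one row along x at x = -96, -32, +32, +96 mm, y = 0. A yellow end block (14 mm thick, 30 mm tall) stands on the bench across its -x end. Origin: centre of its underside, on the bench. A pin standing in a pocket has its centre 45.5 mm above the bench.
There are look-alikes about, which are no part of the job. What is shaped like the part that bears pin_green_center but black or orange is not meant.

How it is judged:
By the outcome, as a careful person would: the job done as asked, in the order asked, and still so for the second after the job is handed in, with the robot touching nothing.
It also fails if it takes over 128 s, if anything falls off the work surface, if the arm or the gripper's body presses on something with over 40 N, if the wrist force passes 120 N, or if a joint passes its speed limit or range.

## Robot

A 6-joint arm with a two-finger parallel gripper is mounted at the origin on the work surface. World frame = base frame: x ahead of the robot, y to its left, z up, the work surface at z = 0. Lengths are in m, angles in rad, forces in N, time in s.
With the tool pointing down it reaches from about 0.3 to 0.775 m from the base axis. Payload 14.6 kg.
Tool frame: the origin (TCP) lies at the very end of the fingers, on their centre line; the grasp point (between the pads) lies 19 mm behind it; z points along the fingers, x is the direction in which the jaws open and shut, and the axes are right-handed (so a half turn about z gives the same grasp; the last joint's range is limited). The gripper opens to 94 mm and grips with 3 to 60 N. Pads are 16 mm wide; open, the fingers measure 119 mm over their backs; the gripper's body (75 mm by 177 mm) begins 78 mm behind the grasp point.
Start: joints at [-1.416, 0.3, 1.521, -0, 1.321, -0.067], TCP at [0.121, -0.537, 0.205] pointing down, gripper open.
Joint ranges: [-3.03, 3.03], [-0.79, 2.21], [0.23, 2.52], [-1.04, 4.18], [0, 3.07], [-2.55, 2.55]. Speed limits (rad/s): [2.22, 2.22, 2.57, 3.14, 3.14, 3.14].

## Interface

Orientations are given as [roll, pitch, yaw] about the fixed x, y, z axes, in that order (R = Rz(yaw) Ry(pitch) Rx(roll)).
In Python, from station import ctrl gives the robot as it stands.
- The arm moves only by the shell command python3 -m inch 'ROWS' [FORCE]. ROWS is JSON, one flat list of numbers, 7 for each row, row after row: the shift along the tool's x, y, z in cm, then the turn, a rotation vector about the tool's x, y, z in rad, then the opening, from 0 (shut) to 1 (fully open). In form: [tx, ty, tz, wx, wy, wz, claw, tx, ty, tz, wx, wy, wz, claw, ...]. A call has 1 to 20 rows; each row shifts and turns the commanded pose from where the row before left it, along the tool's axes as they then stand; what a row does not reach is not made up. A row lasts 1/8 s, in which the tool goes at most 62.5 mm and 10.7 degrees, less where a joint would pass 70% of its speed; a pose out of reach is approached as far as the arm can. A call is refused whole if a number of a shift passes 6.25 or a number of a turn 0.188, either way. A call with a gripper value outside its range is refused whole. The fingers move at their own pace and stop on an object; FORCE is the grip in N (left out, the last holds). Time passes only in rows, so rows that do not move let the fingers close. It gives the time, the measured TCP pose, the force and the opening at its end, in the units of the state.
- ctrl.get_obs(): the state, without advancing time (a new reading comes with each control period).
- ctrl.camera(name): name is "scene" or "top" or "wrist"; returns (picture, depth): 384x512x3 uint8, red, green, blue; 384x512 float32, m along the optical axis (not along the pixel's ray), 0 where there is no reading.
- ctrl.camera_params(name): a dict with "vertical_fov" (degrees; the focal length in pixels is half the picture's height over the tangent of half this angle, whatever the lens; pixels are square), "cx", "cy" (the principal point, pixels), "camera_from_world" (4x4, takes a point from world to camera coordinates); the wrist camera has in their place "mount" (4x4, takes a point from camera to tool coordinates, whose origin is the TCP and whose axes are the tool frame's). Camera axes: x right, y down, z forward; pixel columns grow to the right and rows downward; lengths in m; the calibration is good to about 2 mm. A picture is of the moment at which its call begins: read the wrist's pose just before it. camera_params takes no time and is no camera call.
- ctrl.hand_in(): hands the job in, once; it reports no verdict.
Trained networks look in the newest picture that a camera, given by its name, has taken for a name from the list of things; names that differ only in an ending like _2 or _b are one class to them, and where a whole thing is asked for, a point or a joint stands for the part that bears it (a point fixed in the world has none). Each returns a list of dicts, best first, with "score" (0 to 1); they miss things now and then, are a little off and sometimes report something else, mostly with a low value. They report only what shows in the picture. A call takes as long as a camera call. They do not tell look-alikes from the thing itself.
- ctrl.spot_in(camera, label): "bbox" ([centre column, centre row, width, height] in pixels, round what is visible of it).
- ctrl.place_of(camera, label): "centre" ([column, row] in pixels: a listed point, or the origin of a listed thing).
The state is a dict: "time_s": time; "qpos": joint angles; "joint_vel": joint speeds; "tau": joint torques, N m; "ee_pos": TCP position; "eef_rot": TCP orientation; "force": force on the tool from outside, world axes, zero at the start; "moment": the same for the moment, N m; "grip_width": finger opening in m.
Only numpy, scipy, OpenCV 4.12 (cv2) and the standard library are available. Lean on these libraries where they do the work, as an engineer would, in place of code of your own. Each camera call takes 0.05 s, during which the arm holds its last target. There are 200 camera calls.

## Working session

There is one attempt and no reset: what is moved stays moved. The work goes in short steps, Python scripts to look and compute and a shell command to move; the robot and the scene stay as the last step left them, time stands still between calls to the robot, and variables do not carry over. Pictures are saved under pics/ and viewed, about 12 in all and at most 16, crops included, and the job is handed in when it is done.

```bash
mkdir -p pics; ls; python3 - <<'E'
from station import ctrl
import cv2
o=ctrl.get_obs();print(o['time_s'],o['ee_pos'],o['eef_rot'],o['grip_width'])
for n in('scene','top'):
    p,d=ctrl.camera(n);cv2.imwrite(f'pics/{n}0.png',p[:,:,::-1])
    c=ctrl.camera_params(n);print(n,c)
E
```

```text
pics
0.0 [ 0.12091954 -0.53626094  0.20487058] [-3.14153381e+00  1.19028301e-03 -1.34907958e+00] 0.09393310381281282
scene {'vertical_fov': 49.14577308793375, 'cx': 249.57689281818844, 'cy': 190.627317487163, 'camera_from_world': array([[-0.73942558,  0.67323361, -0.0025155 ,  0.44461691],
       [ 0.51247154,  0.5604265 , -0.65061129, -0.2205718 ],
       [-0.43660363, -0.48236776, -0.75940675,  1.0632376 ],
       [ 0.        ,  0.        ,  0.        ,  1.        ]])}
top {'vertical_fov': 45.20342055217744, 'cx': 250.14578436749474, 'cy': 190.50799119671473, 'camera_from_world': array([[-0.01856768, -0.999761  ,  0.01154019, -0.0560617 ],
       [-0.98019526,  0.01592582, -0.19739204,  0.56358714],
       [ 0.19716108, -0.01497676, -0.9802567 ,  0.83793909],
       [ 0.        ,  0.        ,  0.        ,  1.        ]])}
```

View pics/scene0.png

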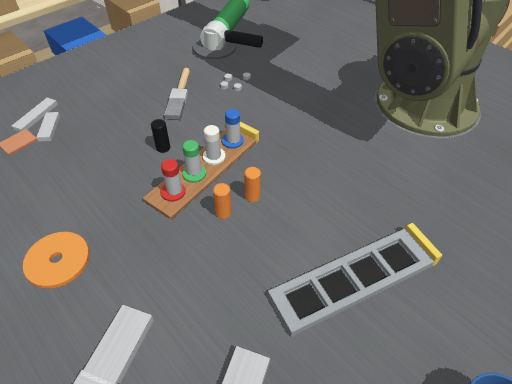

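View pics/top0.png

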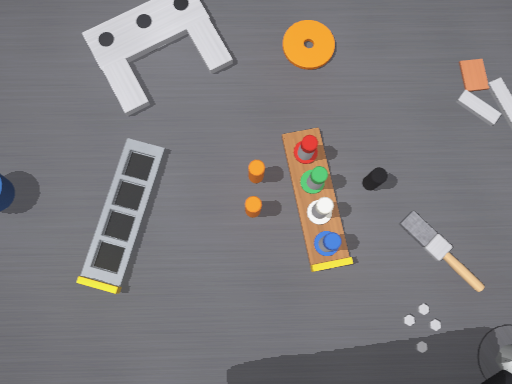

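Both views: from the yellow end the first rack reads blue (top view 332,241), white (324,208), green (318,175), red (309,144). The empty grey rack is at left with its yellow end at (98,285). Orange and black decoys stand close by.

```bash
cat > h.py <<'E'
from station import ctrl
import cv2, numpy as np
from scipy import ndimage as ni
from scipy.spatial.transform import Rotation as R
def cam(n):
    o=ctrl.get_obs(); p,d=ctrl.camera(n); c=ctrl.camera_params(n)
    if 'mount' in c:
        T=np.eye(4);T[:3,:3]=R.from_euler('xyz',o['eef_rot']).as_matrix();T[:3,3]=o['ee_pos'];T=T@c['mount']
    else: T=np.linalg.inv(c['camera_from_world'])
    return p,d,c,T
def world(d,c,T):
    f=192/np.tan(np.radians(c['vertical_fov']/2)); v,u=np.mgrid[:384,:512]
    P=np.stack([(u-c['cx'])/f*d,(v-c['cy'])/f*d,d],-1)@T[:3,:3].T+T[:3,3]; P[d<=0]=np.nan; return P
def at_z(uv,z,c,T):
    f=192/np.tan(np.radians(c['vertical_fov']/2)); r=T[:3,:3]@np.array([(uv[0]-c['cx'])/f,(uv[1]-c['cy'])/f,1])
    return T[:3,3]+r*(z-T[2,3])/r[2]
def colour(p):
    h=cv2.cvtColor(p,cv2.COLOR_RGB2HSV).astype(int);H,S,V=h[...,0],h[...,1],h[...,2]
    return dict(red=((H<5)|(H>174))&(S>150)&(V>90),blue=(H>100)&(H<125)&(S>150)&(V>70),green=(H>55)&(H<85)&(S>150)&(V>70),
      white=(S<30)&(V>190),yellow=(H>22)&(H<33)&(S>150)&(V>120),orange=(H>=7)&(H<16)&(S>200)&(V>120))
E
python3 - <<'E'
from h import *
np.set_printoptions(precision=4,suppress=True)
for n in('top','scene'):
    p,d,c,T=cam(n);P=world(d,c,T);C=colour(p);z=P[...,2]
    print(n)
    for k in('red','blue','green','white','orange'):
        for zl,zh,w in((.088,.1,'top'),(.014,.022,'seat')):
            l,m=ni.label(C[k]&(z>zl)&(z<zh))
            for i in range(1,m+1):
                q=P[l==i]
                if len(q)>30: print(k,w,len(q),q.mean(0),(q.max(0)+q.min(0))/2)
    m=C['yellow'];l,kk=ni.label(m)
    for i in range(1,kk+1):
        q=P[l==i];q=q[q[:,2]>.024]
        if len(q)>20:print('yellow',len(q),q.mean(0))
    # grey rack: large component with z ~ .018
    l,kk=ni.label((z>.012)&(z<.024)&(P[...,0]<.9))
    for i in range(1,kk+1):
        q=P[l==i]
        if len(q)>1200:
            r=cv2.minAreaRect(q[:,:2].astype(np.float32)*1000);print('rect',len(q),r,q[:,2].mean())
    for lab in('second_rack','first_rack'):
        for e in ctrl.place_of(n,lab)[:2]: print(lab,e['score'],at_z(e['centre'],0,c,T))
    for k in('red','blue','green','white'):
        e=ctrl.place_of(n,f'seat_{k}')[:1];g=ctrl.place_of(n,f'pin_{k}_center')[:1]
        print(k,[(x['score'],at_z(x['centre'],.012,c,T)) for x in e],[(x['score'],at_z(x['centre'],.0555,c,T)) for x in g])
E
```

```text
top
red top 202 [ 0.6461 -0.1793  0.0936] [ 0.6466 -0.1799  0.0936]
red seat 136 [ 0.6422 -0.178   0.0189] [ 0.648  -0.1822  0.0182]
blue top 213 [ 0.4594 -0.213   0.0934] [ 0.4591 -0.2131  0.0929]
blue seat 140 [ 0.4601 -0.2073  0.0186] [ 0.4619 -0.2119  0.0184]
white top 223 [ 0.5257 -0.2027  0.0933] [ 0.5257 -0.2028  0.093 ]
white seat 2139 [0.5279 0.1902 0.0184] [0.5365 0.1891 0.018 ]
white seat 195 [ 0.5176 -0.1994  0.0184] [ 0.5251 -0.2038  0.0181]
white seat 303 [ 0.45   -0.4366  0.02  ] [ 0.4498 -0.4373  0.0184]
yellow 279 [ 0.4203 -0.2226  0.0304]
yellow 299 [0.3894 0.2299 0.0301]
rect 1837 ((819.4892578125, 196.8304443359375), (154.09503173828125, 160.51510620117188), 89.87752532958984) 0.0217560737158863
rect 2685 ((563.0276489257812, -197.7384796142578), (275.1219787597656, 79.95474243164062), 10.062898635864258) 0.015099309940907493
rect 3130 ((529.5596313476562, 189.24032592773438), (81.75411987304688, 303.93231201171875), 73.63634490966797) 0.01818287944876875
rect 1546 ((439.86376953125, -448.3146057128906), (199.49806213378906, 43.508338928222656), 42.12472915649414)
[... 1246 characters left out ...]
0820312, -196.18185424804688), (288.45147705078125, 81.68577575683594), 10.231820106506348) 0.015518140883519
rect 4316 ((528.0238037109375, 191.29693603515625), (81.69265747070312, 302.066650390625), 73.81565856933594) 0.019288491867001576
second_rack 0.76 [0.535  0.1876 0.    ]
first_rack 0.59 [ 0.5641 -0.1895  0.    ]
red [(0.54, array([ 0.6422, -0.1813,  0.012 ]))] [(0.58, array([ 0.6448, -0.1686,  0.0555]))]
blue [(0.7, array([ 0.4622, -0.2219,  0.012 ]))] [(0.72, array([ 0.5252, -0.2107,  0.0555]))]
green [(0.54, array([ 0.5864, -0.1897,  0.012 ]))] [(0.9, array([ 0.5934, -0.1942,  0.0555]))]
white [(0.51, array([ 0.5286, -0.2061,  0.012 ]))] [(0.9, array([ 0.5109, -0.207 ,  0.0555]))]
```

```bash
cat >> h.py <<'E'
def delta(x,y,z,yaw):
    o=ctrl.get_obs(); A=R.from_euler('xyz',o['eef_rot']); B=R.from_euler('xyz',[np.pi,0,yaw])
    print('tool cm',np.round(A.inv().apply(np.array([x,y,z])-o['ee_pos'])*100,2),'rotvec',np.round((A.inv()*B).as_rotvec(),3),'t',round(o['time_s'],2),'q',np.round(o['qpos'],2))
E
python3 -c "
from h import *
delta(.50,-.20,.26,-1.394)"
```

```text
tool cm [-24.49 -44.37  -5.46] rotvec [-0.     0.     0.045] t 1.2 q [-1.42  0.3   1.52  0.    1.32 -0.07]
```

```bash
python3 -m inch '[-2,-3.7,-0.5,0,0,0,0.8,-2,-3.7,-0.5,0,0,0,0.8,-2,-3.7,-0.5,0,0,0,0.8,-2,-3.7,-0.5,0,0,0,0.8,-2,-3.7,-0.5,0,0,0,0.8,-2,-3.7,-0.5,0,0,0,0.8,-2,-3.7,-0.5,0,0,0,0.8,-2,-3.7,-0.5,0,0,0,0.8,-2,-3.7,-0.5,0,0,0,0.8,-2,-3.7,-0.5,0,0,0,0.8,-2,-3.7,-0.5,0,0,0,0.8,-2.5,-3.7,0,0,0,0.045,0.8,0,0,0,0,0,0,0.8,0,0,0,0,0,0,0.8]' 40
python3 - <<'E'
from h import *
np.set_printoptions(precision=4,suppress=True)
p,d,c,T=cam('wrist');cv2.imwrite('pics/w1.png',p[:,:,::-1]);P=world(d,c,T);C=colour(p);z=P[...,2]
for k in('red','blue','green','white'):
    l,m=ni.label(C[k]&(z>.085)&(z<.1))
    for i in range(1,m+1):
        q=P[l==i]
        if len(q)>100: print(k,len(q),q.mean(0),(q.max(0)+q.min(0))/2,np.ptp(q,axis=0))
delta(.46,-.2115,.15,-1.394)
E
```

```text
time_s: 2.95
ee_pos: [0.4999, -0.2001, 0.2603]
eef_rot: [3.141, 0.0, -1.393]
force: [-0.3, 1.0, -0.3]
grip_width: 0.0753
red 871 [ 0.6447 -0.1798  0.0916] [ 0.6448 -0.1798  0.0902] [0.031  0.0307 0.0085]
white 702 [ 0.5249 -0.2025  0.0917] [ 0.5244 -0.2027  0.09  ] [0.031  0.0314 0.0094]
tool cm [ 0.39  4.11 11.05] rotvec [ 0. -0. -0.] t 3.0 q [-0.45  0.24  1.47 -0.    1.43  0.94]
```

View pics/w1.png

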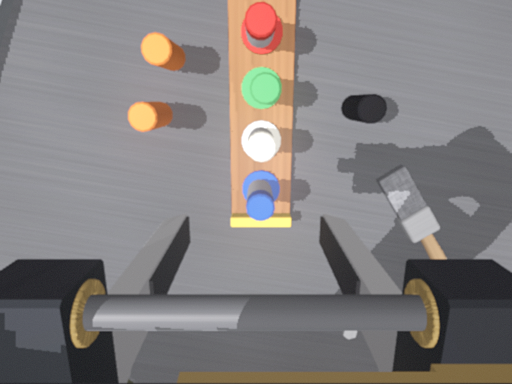

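```bash
python3 -m inch '[0.1,1,0,0,0,0,0.8,0.1,1,2,0,0,0,0.8,0.1,1.1,3,0,0,0,0.8,0.2,1.05,3.5,0,0,0,0.8,0,0,3.5,0,0,0,0.8,0,0,3.5,0,0,0,0.8,0,0,3,0,0,0,0.8,0,0,2,0,0,0,0.8,0,0,1,0,0,0,0.8,0,0,0,0,0,0,0.8,0,0,0,0,0,0,0,0,0,0,0,0,0,0,0,0,0,0,0,0,0,0,0,0,0,0,0,0,0,0,0,0,0,0,0,0,0,0,0,0,0,0,0]' 40
python3 - <<'E'
from h import *
p,d,c,T=cam('wrist');cv2.imwrite('pics/w2.png',p[:,:,::-1])
E
```

```text
$: bad value
```

View pics/w2.png

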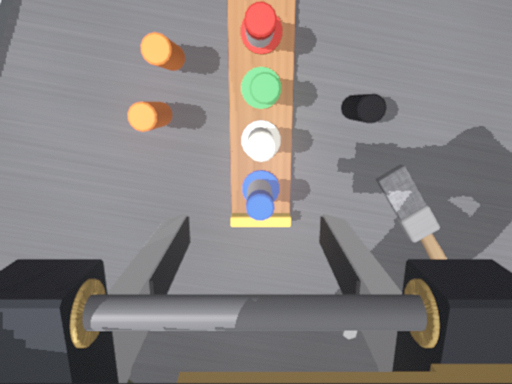

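The call was refused because I miscounted the numbers, so the picture is unchanged. I'll split it.

```bash
python3 -m inch '[0.1,1,0,0,0,0,0.8, 0.1,1,2,0,0,0,0.8, 0.1,1.1,3,0,0,0,0.8, 0.2,1.05,3.5,0,0,0,0.8, 0,0,3.5,0,0,0,0.8, 0,0,3.5,0,0,0,0.8, 0,0,3,0,0,0,0.8, 0,0,2,0,0,0,0.8, 0,0,1,0,0,0,0.8, 0,0,0,0,0,0,0.8]' 40
python3 -m inch '[0,0,0,0,0,0,0, 0,0,0,0,0,0,0, 0,0,0,0,0,0,0, 0,0,0,0,0,0,0, 0,0,0,0,0,0,0]' 40
python3 -m inch '[0,0,-0.5,0,0,0,0, 0,0,-1,0,0,0,0, 0,0,-2,0,0,0,0, 0,0,-3,0,0,0,0, 0,0,-3,0,0,0,0, 0,0,-2,0,0,0,0, 0,0,0,0,0,0,0]' 40
python3 -c "
from h import *
delta(.6277,.1613,.16,-1.855)"
```

```text
time_s: 4.3
ee_pos: [0.4599, -0.2123, 0.0455]
eef_rot: [3.141, 0.0, -1.394]
force: [-0.9, 0.4, -0.5]
grip_width: 0.0751
time_s: 4.92
ee_pos: [0.4605, -0.2123, 0.0457]
eef_rot: [-3.141, -0.001, -1.394]
force: [-0.0, -1.5, 2.0]
grip_width: 0.0313
time_s: 5.8
ee_pos: [0.4607, -0.2123, 0.1619]
eef_rot: [-3.139, -0.002, -1.394]
force: [0.6, 0.2, -3.5]
grip_width: 0.0315
tool cm [-33.84 -23.01   0.18] rotvec [-0.003 -0.001  0.461] t 5.8 q [-0.5   0.24  1.7   0.    1.2   0.89]
```

```bash
python3 -m inch '[-1.4,-1,0,0,0,0,0, -2.8,-1.9,0,0,0,0,0, -2.8,-1.9,0,0,0,0,0, -2.8,-1.9,0,0,0,0,0, -2.8,-1.9,0,0,0,0,0, -2.8,-1.9,0,0,0,0,0, -2.8,-1.9,0,0,0,0,0, -2.8,-1.9,0,0,0,0,0, -2.8,-1.9,0,0,0,0,0, -2.8,-1.9,0,0,0,0,0, -2.8,-1.9,0,0,0,0,0, -2.8,-1.9,0,0,0,0,0, -1.6,-1.1,0,0,0,0,0, 0,0,0,0,0,0.154,0, 0,0,0,0,0,0.154,0, 0,0,0,0,0,0.153,0, 0,0,0,0,0,0,0, 0,0,0,0,0,0,0]' 40
python3 - <<'E'
from h import *
p,d,c,T=cam('wrist');cv2.imwrite('pics/w3.png',p[:,:,::-1]);P=world(d,c,T);z=P[...,2]
ex=np.array([.960,-.281]);ey=np.array([.281,.960])
X=(P[...,:2]-[.5355,.1883])@ex;Y=(P[...,:2]-[.5355,.1883])@ey
for i,s in enumerate((-.096,-.032,.032,.096)):
    m=(z<.0135)&(z>.002)&(abs(X-s)<.032)&(abs(Y)<.034)
    if m.sum()>50: print(s,m.sum(),'X',np.percentile(X[m],[1,99]),'Y',np.percentile(Y[m],[1,99]),z[m].mean())
delta(.6277,.1613,.16,-1.855)
E
```

```text
time_s: 8.05
ee_pos: [0.6269, 0.1616, 0.1597]
eef_rot: [3.141, -0.0, -1.851]
force: [0.3, -0.2, -4.0]
grip_width: 0.0311
-0.096 1263 X [-0.12653803 -0.0937834 ] Y [-0.02749674  0.02639598] 0.007974468716995286
0.096 2647 X [0.06648155 0.11868772] Y [-0.02733305  0.02664641] 0.00759101779190344
tool cm [-0.01 -0.07 -0.01] rotvec [ 0.001 -0.     0.003] t 8.1 q [0.2  0.55 1.27 0.   1.32 2.05]
```

View pics/w3.png

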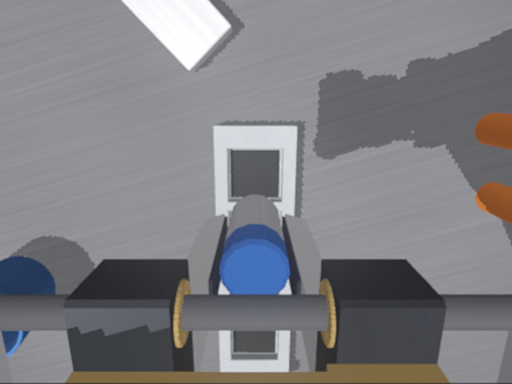

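```bash
python3 -m inch '[0,0.27,1,0,0,0,0, 0,0,2.5,0,0,0,0, 0,0,3,0,0,0,0, 0,0,2.5,0,0,0,0, 0,0,1.5,0,0,0,0, 0,0,1,0,0,0,0, 0,0,0.5,0,0,0,0, 0,0,0.3,0,0,0,0, 0,0,0,0,0,0,0, 0,0,0,0,0,0,0]' 40
python3 -m inch '[0,0,0.05,0,0,0,0, 0,0,0,0,0,0,0.45, 0,0,0,0,0,0,0.6, 0,0,0,0,0,0,0.7, 0,0,0,0,0,0,0.7]' 40
python3 -m inch '[0,0,-1,0,0,0,0.7, 0,0,-3,0,0,0,0.7, 0,0,-4,0,0,0,0.7, 0,0,-4,0,0,0,0.7, 0,0,-1,0,0,0,0.7, 0,0,0,0,0,0,0.7]' 40
python3 - <<'E'
from h import *
p,d,c,T=cam('wrist');cv2.imwrite('pics/w4.png',p[:,:,::-1])
delta(.5252,-.2025,.16,-1.394)
E
```

```text
time_s: 9.35
ee_pos: [0.6248, 0.1619, 0.038]
eef_rot: [-3.141, 0.0, -1.855]
force: [0.0, 0.1, -4.2]
grip_width: 0.0315
time_s: 9.98
ee_pos: [0.6247, 0.1619, 0.0371]
eef_rot: [-3.141, 0.0, -1.855]
force: [-0.8, -0.1, -0.2]
grip_width: 0.0654
time_s: 10.72
ee_pos: [0.6246, 0.1619, 0.167]
eef_rot: [-3.141, 0.0, -1.855]
force: [-0.3, 0.7, -0.7]
grip_width: 0.0656
tool cm [37.74 -0.71  0.61] rotvec [ 0.001 -0.    -0.461] t 10.78 q [0.2  0.54 1.27 0.   1.33 2.05]
```

View pics/w4.png

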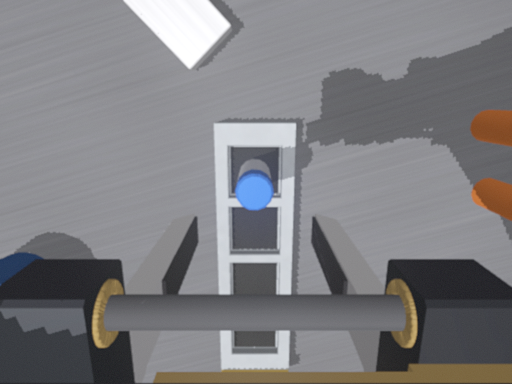

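Blue stands upright in the far pocket (cap at 254,190). White is next.

```bash
python3 -m inch '[1.7,0,0,0,0,0,0.8, 3.1,0,0,0,0,0,0.8, 3.1,0,0,0,0,0,0.8, 3.1,0,0,0,0,0,0.8, 3.1,0,0,0,0,0,0.8, 3.1,-0.1,0,0,0,0,0.8, 3.1,-0.1,0,0,0,0,0.8, 3.1,-0.1,0,0,0,0,0.8, 3.1,-0.1,0,0,0,0,0.8, 3.1,-0.1,0,0,0,0,0.8, 3.1,-0.1,0,0,0,0,0.8, 3.1,-0.1,0.6,0,0,0,0.8, 1.94,0,0,0,0,0,0.8, 0,0,0,0,0,-0.154,0.8, 0,0,0,0,0,-0.154,0.8, 0,0,0,0,0,-0.153,0.8, 0,0,0,0,0,0,0.8, 0,0,0,0,0,0,0.8]'
python3 - <<'E'
from h import *
p,d,c,T=cam('wrist');P=world(d,c,T);z=P[...,2];C=colour(p);C['green']=np.array(cv2.inRange(cv2.cvtColor(p,cv2.COLOR_RGB2HSV),(50,70,70),(90,255,255))>0)
for k in('red','green','white'):
    l,m=ni.label(C[k]&(z>.085)&(z<.1))
    for i in range(1,m+1):
        q=P[l==i]
        if len(q)>100: print(k,len(q),q.mean(0).round(4),((q.max(0)+q.min(0))/2).round(4),np.ptp(q,axis=0).round(3))
delta(.5252,-.2025,.0455,-1.394)
E
```

```text
time_s: 13.02
ee_pos: [0.5253, -0.2024, 0.1608]
eef_rot: [3.141, 0.0, -1.397]
force: [-0.4, -0.5, -0.1]
grip_width: 0.0753
red 1370 [ 0.6459 -0.1811  0.0915] [ 0.6449 -0.1793  0.0896] [0.031 0.031 0.009]
green 1416 [ 0.5841 -0.195   0.0917] [ 0.5839 -0.1951  0.0914] [0.031 0.031 0.005]
white 1236 [ 0.5256 -0.2022  0.0916] [ 0.5245 -0.2023  0.0897] [0.032 0.031 0.009]
tool cm [1.000e-02 2.000e-02 1.153e+01] rotvec [ 0.     0.    -0.003] t 13.07 q [-0.43  0.37  1.54 -0.    1.24  0.96]
```

```bash
python3 -m inch '[0,0,1.5,0,0,0,0.8, 0,0,3,0,0,0,0.8, 0,0,3,0,0,0,0.8, 0,0,2.5,0,0,0,0.8, 0,0,1.5,0,0,0,0.8, 0,0,0,0,0,0,0.8, 0,0,0,0,0,0,0.8, 0,0,0,0,0,0,0, 0,0,0,0,0,0,0, 0,0,0,0,0,0,0, 0,0,0,0,0,0,0, 0,0,0,0,0,0,0]' 40
python3 -m inch '[0,0,-0.5,0,0,0,0, 0,0,-1,0,0,0,0, 0,0,-2,0,0,0,0, 0,0,-3,0,0,0,0, 0,0,-3,0,0,0,0, 0,0,-2,0,0,0,0, 0,0,0,0,0,0,0]' 40
python3 -m inch '[-1.5,-0.4,0,0,0,0,0, -3,-0.85,0,0,0,0,0, -3,-0.85,0,0,0,0,0, -3,-0.85,0,0,0,0,0, -3,-0.85,0,0,0,0,0, -3,-0.85,0,0,0,0,0, -3,-0.85,0,0,0,0,0, -3,-0.85,0,0,0,0,0, -3,-0.85,0,0,0,0,0, -3,-0.85,0,0,0,0,0, -3,-0.85,0,0,0,0,0, -3,-0.85,0,0,0,0,0, -2.5,-0.7,0,0,0,0,0, 0,0,0,0,0,0.154,0, 0,0,0,0,0,0.154,0, 0,0,0,0,0,0.153,0, 0,0,0,0,0,0,0, 0,0,0,0,0,0,0]' 40
python3 -c "
from h import *
delta(.5628,.1803,.0365,-1.855)"
```

```text
time_s: 14.58
ee_pos: [0.5256, -0.2024, 0.046]
eef_rot: [-3.142, -0.0, -1.394]
force: [0.1, 0.0, 1.1]
grip_width: 0.0315
time_s: 15.45
ee_pos: [0.526, -0.2025, 0.1626]
eef_rot: [-3.139, -0.002, -1.394]
force: [0.0, 0.1, -4.1]
grip_width: 0.0315
time_s: 17.7
ee_pos: [0.5629, 0.1806, 0.1603]
eef_rot: [3.141, -0.0, -1.851]
force: [-0.3, -0.3, -3.5]
grip_width: 0.0311
tool cm [ 2.000e-02 -1.000e-02  1.238e+01] rotvec [ 0.001 -0.     0.004] t 17.7 q [0.25 0.43 1.45 0.   1.26 2.1 ]
```

```bash
python3 -m inch '[0,0,1,0,0,0,0, 0,0,2.5,0,0,0,0, 0,0,3,0,0,0,0, 0,0,2.5,0,0,0,0, 0,0,1.5,0,0,0,0, 0,0,1,0,0,0,0, 0,0,0.5,0,0,0,0, 0,0,0.3,0,0,0,0, 0,0,0.05,0,0,0,0, 0,0,0,0,0,0,0, 0,0,0,0,0,0,0]' 40
python3 -m inch '[0,0,0,0,0,0,0.45, 0,0,0,0,0,0,0.6, 0,0,0,0,0,0,0.7, 0,0,0,0,0,0,0.7]' 40
python3 -m inch '[0,0,-1,0,0,0,0.7, 0,0,-3,0,0,0,0.7, 0,0,-4,0,0,0,0.7, 0,0,-4,0,0,0,0.7, 0,0,-1,0,0,0,0.7, 0,0,0,0,0,0,0.7]' 40
python3 - <<'E'
from h import *
p,d,c,T=cam('wrist');cv2.imwrite('pics/w5.png',p[:,:,::-1])
delta(.5840,-.194,.16,-1.394)
E
```

```text
time_s: 19.08
ee_pos: [0.5635, 0.1803, 0.0377]
eef_rot: [-3.141, 0.0, -1.855]
force: [-0.3, 0.1, -3.7]
grip_width: 0.0318
time_s: 19.58
ee_pos: [0.5634, 0.1803, 0.0375]
eef_rot: [-3.141, 0.0, -1.855]
force: [-0.3, 0.9, -0.1]
grip_width: 0.0649
time_s: 20.32
ee_pos: [0.5633, 0.1803, 0.1677]
eef_rot: [-3.141, 0.0, -1.855]
force: [1.7, -0.6, -0.4]
grip_width: 0.066
tool cm [ 35.33 -12.51   0.67] rotvec [ 0.001 -0.    -0.461] t 20.38 q [0.25 0.42 1.45 0.   1.27 2.1 ]
```

View pics/w5.png

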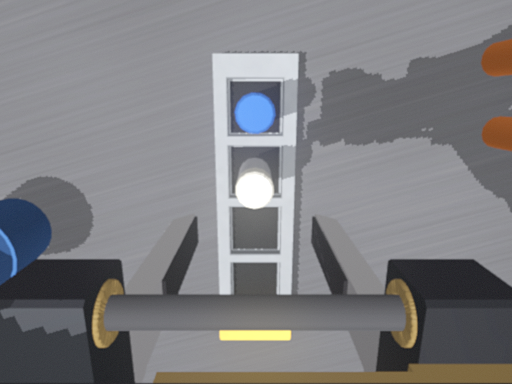

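Blue (255,112) and white (254,187) are both seated upright. Green next.

```bash
python3 -m inch '[1.5,-0.6,0,0,0,0,0.8, 3,-1,0,0,0,0,0.8, 3,-1,0,0,0,0,0.8, 3,-1,0,0,0,0,0.8, 3,-1,0,0,0,0,0.8, 3,-1.1,0,0,0,0,0.8, 3,-1.1,0,0,0,0,0.8, 3,-1.1,0,0,0,0,0.8, 3,-1.1,0,0,0,0,0.8, 3,-1.1,0,0,0,0,0.8, 3,-1.1,0,0,0,0,0.8, 2.4,-0.8,0.7,0,0,0,0.8, 1.4,-0.6,0,0,0,0,0.8, 0,0,0,0,0,-0.154,0.8, 0,0,0,0,0,-0.154,0.8, 0,0,0,0,0,-0.153,0.8, 0,0,0,0,0,0,0.8, 0,0,0,0,0,0,0.8]'
python3 - <<'E'
from h import *
p,d,c,T=cam('wrist');cv2.imwrite('pics/w6.png',p[:,:,::-1]);P=world(d,c,T);z=P[...,2];C=colour(p);C['green']=np.array(cv2.inRange(cv2.cvtColor(p,cv2.COLOR_RGB2HSV),(50,70,70),(90,255,255))>0)
for k in('red','green'):
    l,m=ni.label(C[k]&(z>.085)&(z<.1))
    for i in range(1,m+1):
        q=P[l==i]
        if len(q)>100: print(k,len(q),q.mean(0).round(4),((q.max(0)+q.min(0))/2).round(4),np.ptp(q,axis=0).round(3))
delta(.5840,-.194,.0455,-1.394)
E
```

```text
time_s: 22.62
ee_pos: [0.5852, -0.1939, 0.1604]
eef_rot: [3.141, 0.0, -1.397]
force: [0.3, 0.2, -0.1]
grip_width: 0.0755
red 627 [ 0.6462 -0.1828  0.0915] [ 0.6458 -0.1794  0.0915] [0.031 0.031 0.005]
green 1184 [ 0.5853 -0.1947  0.0916] [ 0.5845 -0.1948  0.0897] [0.03  0.03  0.009]
tool cm [-1.000e-02  1.200e-01  1.149e+01] rotvec [ 0.     0.    -0.003] t 22.68 q [-0.38  0.48  1.37  0.    1.28  1.02]
```

View pics/w6.png

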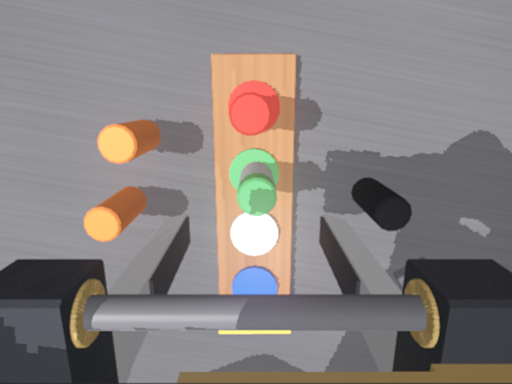

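```bash
python3 -m inch '[0,0.05,1.5,0,0,0,0.8, 0,0,3,0,0,0,0.8, 0,0,3,0,0,0,0.8, 0,0,2.5,0,0,0,0.8, 0,0,1.5,0,0,0,0.8, 0,0,0,0,0,0,0.8, 0,0,0,0,0,0,0.8, 0,0,0,0,0,0,0, 0,0,0,0,0,0,0, 0,0,0,0,0,0,0, 0,0,0,0,0,0,0, 0,0,0,0,0,0,0]' 40
python3 -m inch '[0,0,-0.5,0,0,0,0, 0,0,-1,0,0,0,0, 0,0,-2,0,0,0,0, 0,0,-3,0,0,0,0, 0,0,-3,0,0,0,0, 0,0,-2,0,0,0,0, 0,0,0,0,0,0,0]' 40
python3 -m inch '[-1.5,0.1,0,0,0,0,0, -3.3,0.1,0,0,0,0,0, -3.3,0.1,0,0,0,0,0, -3.3,0.1,0,0,0,0,0, -3.3,0.1,0,0,0,0,0, -3.3,0.1,0,0,0,0,0, -3.3,0.1,0,0,0,0,0, -3.3,0.1,0,0,0,0,0, -3.3,0.1,0,0,0,0,0, -3.3,0.1,0,0,0,0,0, -3.3,0.1,0,0,0,0,0, -3.3,0.1,0,0,0,0,0, -2.2,0.1,0,0,0,0,0, 0,0,0,0,0,0.154,0, 0,0,0,0,0,0.154,0, 0,0,0,0,0,0.153,0, 0,0,0,0,0,0,0, 0,0,0,0,0,0,0]' 40
python3 -c "
from h import *
delta(.5014,.1983,.0365,-1.855)"
```

```text
time_s: 24.18
ee_pos: [0.585, -0.1943, 0.0457]
eef_rot: [-3.141, -0.001, -1.394]
force: [0.6, -0.8, 1.3]
grip_width: 0.0314
time_s: 25.05
ee_pos: [0.5855, -0.1942, 0.163]
eef_rot: [-3.138, -0.002, -1.394]
force: [-0.8, -0.5, -3.9]
grip_width: 0.0312
time_s: 27.3
ee_pos: [0.5011, 0.1977, 0.16]
eef_rot: [3.141, -0.0, -1.851]
force: [-0.2, 0.2, -4.4]
grip_width: 0.0311
tool cm [-0.07 -0.02 12.35] rotvec [ 0.001 -0.     0.004] t 27.3 q [0.31 0.32 1.61 0.   1.22 2.16]
```

```bash
python3 -m inch '[-0.05,0,1,0,0,0,0, 0,0,2.5,0,0,0,0, 0,0,3,0,0,0,0, 0,0,2.5,0,0,0,0, 0,0,1.5,0,0,0,0, 0,0,1,0,0,0,0, 0,0,0.5,0,0,0,0, 0,0,0.35,0,0,0,0, 0,0,0.05,0,0,0,0, 0,0,0,0,0,0,0, 0,0,0,0,0,0,0]' 40
python3 -m inch '[0,0,0,0,0,0,0.45, 0,0,0,0,0,0,0.6, 0,0,0,0,0,0,0.7, 0,0,0,0,0,0,0.7]' 40
python3 -m inch '[0,0,-1,0,0,0,0.7, 0,0,-3,0,0,0,0.7, 0,0,-4,0,0,0,0.7, 0,0,-4,0,0,0,0.7, 0,0,-1,0,0,0,0.7, 0,0,0,0,0,0,0.7]' 40
python3 - <<'E'
from h import *
p,d,c,T=cam('wrist');cv2.imwrite('pics/w7.png',p[:,:,::-1])
delta(.6462,-.1805,.16,-1.394)
E
```

```text
time_s: 28.68
ee_pos: [0.5019, 0.198, 0.0367]
eef_rot: [-3.141, 0.0, -1.855]
force: [1.0, -0.2, -4.6]
grip_width: 0.0313
time_s: 29.18
ee_pos: [0.5018, 0.198, 0.0366]
eef_rot: [-3.141, 0.0, -1.855]
force: [0.6, 0.0, -0.9]
grip_width: 0.0652
time_s: 29.92
ee_pos: [0.5018, 0.198, 0.1666]
eef_rot: [-3.141, 0.0, -1.855]
force: [-0.9, -0.1, -0.3]
grip_width: 0.0657
tool cm [ 32.25 -24.51   0.56] rotvec [ 0.001 -0.    -0.461] t 29.98 q [0.31 0.31 1.6  0.   1.23 2.16]
```

View pics/w7.png

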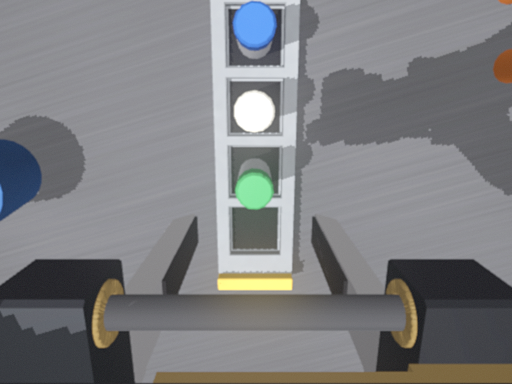

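Blue, white and green stand in their pockets (columns about 254, rows 25, 110, 188), and the pocket by the yellow end is free. Red is last.

```bash
python3 -m inch '[1.5,-1.2,0,0,0,0,0.8, 2.7,-2,0,0,0,0,0.8, 2.7,-2,0,0,0,0,0.8, 2.7,-2,0,0,0,0,0.8, 2.7,-2.1,0,0,0,0,0.8, 2.7,-2.1,0,0,0,0,0.8, 2.7,-2.1,0,0,0,0,0.8, 2.7,-2.1,0,0,0,0,0.8, 2.7,-2.1,0,0,0,0,0.8, 2.7,-2.1,0,0,0,0,0.8, 2.7,-2.1,0,0,0,0,0.8, 2.5,-1.7,0.6,0,0,0,0.8, 1.25,-1,0,0,0,0,0.8, 0,0,0,0,0,-0.154,0.8, 0,0,0,0,0,-0.154,0.8, 0,0,0,0,0,-0.153,0.8, 0,0,0,0,0,0,0.8, 0,0,0,0,0,0,0.8]'
python3 - <<'E'
from h import *
p,d,c,T=cam('wrist');P=world(d,c,T);z=P[...,2];C=colour(p)
q=P[C['red']&(z>.085)&(z<.1)];print(len(q),q.mean(0).round(4),((q.max(0)+q.min(0))/2).round(4),np.ptp(q,axis=0).round(3))
delta(.6462,-.1805,.0455,-1.394)
E
```

```text
time_s: 32.22
ee_pos: [0.6474, -0.1806, 0.1602]
eef_rot: [3.141, 0.0, -1.397]
force: [1.1, -0.6, 0.4]
grip_width: 0.0754
1164 [ 0.6471 -0.1789  0.0916] [ 0.6463 -0.1789  0.0895] [0.03  0.029 0.009]
tool cm [-0.03  0.12 11.48] rotvec [ 0.     0.    -0.003] t 32.27 q [-0.33  0.61  1.18  0.    1.35  1.07]
```

```bash
python3 -m inch '[-0.1,0.05,1.5,0,0,0,0.8, 0,0,3,0,0,0,0.8, 0,0,3,0,0,0,0.8, 0,0,2.5,0,0,0,0.8, 0,0,1.5,0,0,0,0.8, 0,0,0,0,0,0,0.8, 0,0,0,0,0,0,0.8, 0,0,0,0,0,0,0, 0,0,0,0,0,0,0, 0,0,0,0,0,0,0, 0,0,0,0,0,0,0, 0,0,0,0,0,0,0]' 40
python3 -m inch '[0,0,-0.5,0,0,0,0, 0,0,-1,0,0,0,0, 0,0,-2,0,0,0,0, 0,0,-3,0,0,0,0, 0,0,-3,0,0,0,0, 0,0,-2,0,0,0,0, 0,0,0,0,0,0,0]' 40
python3 -m inch '[-1.6,0.5,0,0,0,0,0, -3.3,1,0,0,0,0,0, -3.3,1,0,0,0,0,0, -3.3,1,0,0,0,0,0, -3.3,1,0,0,0,0,0, -3.3,1.1,0,0,0,0,0, -3.3,1.1,0,0,0,0,0, -3.3,1.1,0,0,0,0,0, -3.3,1.1,0,0,0,0,0, -3.3,1.1,0,0,0,0,0, -3.3,1.1,0,0,0,0,0, -3.3,1.1,0,0,0,0,0, -3.1,0.8,0,0,0,0,0, -1.6,0.4,0,0,0,0,0, 0,0,0,0,0,0.154,0, 0,0,0,0,0,0.154,0, 0,0,0,0,0,0.153,0, 0,0,0,0,0,0,0, 0,0,0,0,0,0,0]' 40
python3 -c "
from h import *
delta(.4399,.2163,.0365,-1.855)"
```

```text
time_s: 33.78
ee_pos: [0.6468, -0.1797, 0.0455]
eef_rot: [-3.142, -0.0, -1.394]
force: [0.2, 0.4, -0.0]
grip_width: 0.031
time_s: 34.65
ee_pos: [0.6476, -0.1799, 0.1633]
eef_rot: [-3.138, -0.002, -1.394]
force: [-0.1, 0.4, -4.5]
grip_width: 0.0315
time_s: 37.02
ee_pos: [0.44, 0.2159, 0.1603]
eef_rot: [3.141, -0.0, -1.852]
force: [-0.2, 0.5, -4.5]
grip_width: 0.0319
tool cm [-0.04  0.02 12.38] rotvec [ 0.    -0.     0.003] t 37.02 q [ 0.38  0.21  1.74 -0.    1.19  2.23]
```

```bash
python3 -m inch '[0,0,1,0,0,0,0, 0,0,2.5,0,0,0,0, 0,0,3,0,0,0,0, 0,0,2.5,0,0,0,0, 0,0,1.5,0,0,0,0, 0,0,1,0,0,0,0, 0,0,0.5,0,0,0,0, 0,0,0.35,0,0,0,0, 0,0,0.1,0,0,0,0, 0,0,0,0,0,0,0, 0,0,0,0,0,0,0]' 40
python3 -m inch '[0,0,0,0,0,0,0.45, 0,0,0,0,0,0,0.6, 0,0,0,0,0,0,0.7, 0,0,0,0,0,0,0.7]' 40
python3 -m inch '[0,0,-1,0,0,0,0.7, 0,0,-3,0,0,0,0.7, 0,0,-4,0,0,0,0.7, 0,0,-4,0,0,0,0.7, 0,0,-4,0,0,0,0.7, 4,0,-2,0,0,0,0.7, 4,0,-1,0,0,0,0.7, 4,0,0,0,0,0,0.7, 4,0,0,0,0,0,0.7, 4,0,0,0,0,0,0.7, 4,0,0,0,0,0,0.7, 0,0,0,0,0,0,0.7, 0,0,0,0,0,0,0.7]' 40
python3 - <<'E'
from h import *
p,d,c,T=cam('scene');cv2.imwrite('pics/s8.png',cv2.resize(p[:,:,::-1],None,fx=1.5,fy=1.5))
ex=np.array([.960,-.281]);ey=np.array([.281,.960])
for n in('scene','top'):
  p,d,c,T=cam(n);P=world(d,c,T);z=P[...,2];C=colour(p);C['green']=np.array(cv2.inRange(cv2.cvtColor(p,cv2.COLOR_RGB2HSV),(50,70,70),(90,255,255))>0)
  for k in('red','green','white','blue'):
    q=P[C[k]&(z>.077)&(z<.09)&(P[...,1]>.1)&(P[...,1]<.26)]
    if len(q)>20:
        m=((q.max(0)+q.min(0))/2);print(n,k,len(q),m.round(4),np.ptp(q,axis=0).round(3),'rack xy',((m[:2]-[.5321,.1893])@np.c_[ex,ey]).round(4))
E
```

```text
time_s: 38.4
ee_pos: [0.4401, 0.2162, 0.0362]
eef_rot: [-3.141, 0.0, -1.855]
force: [0.3, 0.3, -3.9]
grip_width: 0.0311
time_s: 38.9
ee_pos: [0.44, 0.2161, 0.036]
eef_rot: [-3.141, 0.0, -1.855]
force: [-0.6, 0.7, -0.4]
grip_width: 0.065
time_s: 40.52
ee_pos: [0.3728, -0.014, 0.2264]
eef_rot: [-3.141, 0.0, -1.855]
force: [0.6, 0.8, 0.4]
grip_width: 0.0658
scene red 249 [0.4416 0.2183 0.0822] [0.029 0.03  0.01 ] rack xy [-0.095   0.0024]
scene green 283 [0.5022 0.1999 0.0823] [0.031 0.032 0.01 ] rack xy [-0.0317  0.0017]
scene white 255 [0.5626 0.1833 0.0826] [0.031 0.029 0.009] rack xy [0.031  0.0029]
scene blue 313 [0.6235 0.1652 0.0828] [0.03  0.03  0.011] rack xy [0.0945 0.0026]
top red 230 [0.4401 0.2146 0.0825] [0.029 0.028 0.01 ] rack xy [-0.0954 -0.0015]
top green 236 [0.5024 0.1968 0.0828] [0.031 0.03  0.011] rack xy [-0.0306 -0.0012]
top white 202 [0.5632 0.1804 0.0827] [0.03  0.03  0.009] rack xy [0.0324 0.0002]
top blue 201 [0.6233 0.1612 0.0832] [0.03  0.03  0.008] rack xy [ 0.0954 -0.0013]
```

View pics/s8.png

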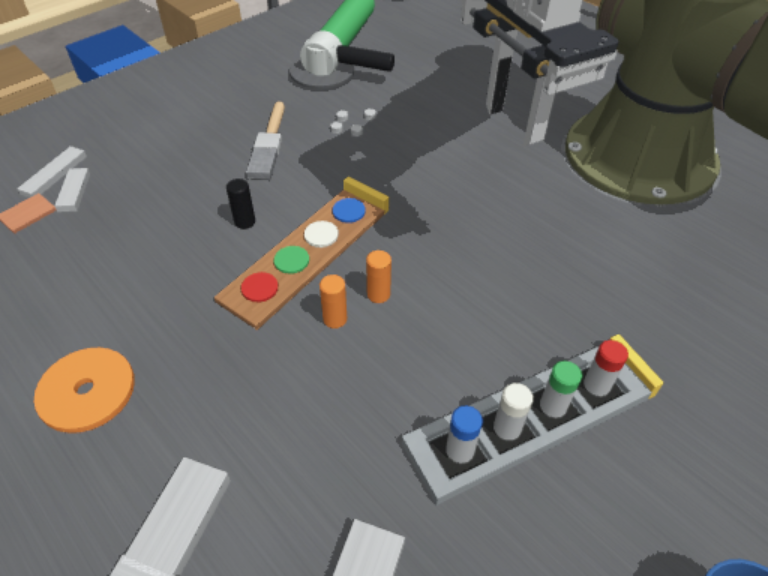

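All four pins stand upright in reverse order: red (611,355) by the yellow end, then green (565,377), white (516,398) and blue (466,422). The decoys are where they were and the gripper is clear.

```bash
python3 -c "
from station import ctrl
print(ctrl.hand_in())"
```

```text
the job is handed in; nothing more can be done
None
```

All four pins are in the second rack in reverse order, and I handed the job in at about 41 s of the 128 s allowed. Counting from the yellow end they stand red, green, white, blue.

- **Position:** the last check, with the scene and top cameras, put every pin within about 3 mm of its pocket centre.
- **Height and tilt:** pin tops showed at about 83 mm, which is right for standing on the pocket floor. All looked upright in the picture.
- **Gripper and decoys:** the gripper was clear of everything, and the orange and black decoys were not moved.
- **Forces:** the end-of-move readings never went above about 5 N, mostly the weight of a pin.

- **Rack position:** the wrist camera put the second rack about 3.5 mm nearer its yellow end than my first estimate, so I corrected the targets before the first placing.
- **Camera disagreement:** in the last check the two cameras differed by up to 4 mm across the rack, which is well inside the 11 mm of play in the pockets.
- **Refused move:** one move was refused because I miscounted its numbers. The arm did not move, and I retyped it.

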